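# Nudge the block plate onto the locating pins of a warming base

## Task

The metal block plate has been left half on the shelf of the warming base, riding on top of the two locating pins. Nudge it sideways with your fingertips until its two end holes drop over the pins and it lies flat on the lower floor of the base. Only push it, never lift or carry it, and leave the vial, tip box and other things around it where they stand.

Things in the scene. Friction and masses are not known exactly. Their poses are not given: they have to be found in the camera images.
- base: White warming base fixed on the bench, 180 mm (its x) by 245 mm (its y). Origin: bench level, midway between its two pins; z up. Lower floor 30 mm above the bench, y = -120 to +48 mm; raised grey shelf 40 mm above the bench, y = +48 to +125 mm; both 180 mm long in x. A 3 mm high control panel lies at x -78 to -2, y -115 to -75 mm. Its yaw is within 0.5 rad of the world's.
- pin_near (a point): Tip of the first steel locating pin, at x = -50, y = 0 mm of the base, 40 mm above the bench (level with the shelf). Each pin stands 10 mm above the lower floor: 8 mm diameter for the lower 5 mm, then a bullet nose narrowing to 3 mm at the tip.
- pin_far (a point): Tip of the second pin, the same, at x = +50, y = 0 mm of the base.
- plate: Loose aluminium plate, 128 mm (its x) by 90 mm (its y) by 8 mm, about 0.35 kg, dark round wells on top, a through hole near each short end. Origin: centre of its underside, z up. At first it lies level on shelf and pin tips, 16 to 34 mm too far to the base's +y, up to 12 mm off in x, up to 0.14 rad turned. Seated: origin at x 0, y 0, z 30 mm of the base, rear edge 3 mm clear of the shelf.
- hole_near (a point): Centre of the first locating hole on the plate's underside, at x = -50, y = 0 mm of the plate; 10 mm diameter, through. It goes over pin_near. Seated, the plate's top is 2 mm below the shelf and the pin tips stand 2 mm out of the holes.
- hole_far (a point): Centre of the second locating hole, the same, at x = +50, y = 0 mm of the plate. It goes over pin_far.
- vial: Bystander: small capped glass vial, 24 mm diameter, 45 mm high, standing on the base's lower floor near its corner at about x = +60, y = -98 mm of the base. Origin: centre of its underside.
- tipbox: Bystander: black box of pipette tips, 82 x 122 x 50 mm high, on the bench beside the -y end of the base. Origin: centre of its underside.
- tube: Bystander: upright tube with a blue screw cap, 33 mm diameter, 99 mm high, on the bench. Origin: centre of its underside.
- bottle: Bystander: brown bottle, 60 mm diameter, 110 mm high, on the bench left of the base. Origin: centre of its underside.
- beaker: Bystander: clear beaker, 66 mm diameter, 75 mm high, on the bench. Origin: centre of its underside.
- pipette: Bystander: pipette lying on the bench beyond the base, about 240 mm long, 30 mm wide, 24 mm high. Origin: near its middle, on its underside.
Mind the look-alikes: they are no part of the job. There is more than one size of the plate; the job needs the largest.

How it is judged:
At the end, for the whole second after the job is handed in: Both holes centred on their pins within 3 mm, the plate's underside within 2.5 mm of the lower floor, level within 2 degrees and at rest; no bystander moved more than 20 mm (horizontal distance between hole_near and pin_near below 0.003 m and horizontal distance between hole_far and pin_far below 0.003 m and z of plate in the frame of base between 0.0275 and 0.0325 m and angle between plate's own z axis and vertical below 0.035 rad and linear speed of plate below 0.01 m/s and distance of each of vial, tipbox, tube, bottle, beaker, pipette from where it was at the start of the episode below 0.02 m); the robot touches nothing.
It fails at once if the plate is lifted more than 15 mm above where it lay (z of plate in the frame of base above 0.055 m).
It fails at once if the plate is tipped up by more than 25 degrees (angle between plate's own z axis and vertical above 0.44 rad).
It fails at once if a bystander (vial, tip box, tube, bottle, beaker, pipette) is moved more than 20 mm or knocked over (distance of any of vial, tipbox, tube, bottle, beaker, pipette from where it was at the start of the episode above 0.02 m or angle between any of vial, tipbox, tube, bottle, beaker's own z axis and vertical above 0.5 rad).
It also fails if it takes over 72 s, if anything falls off the work surface, if the arm or the gripper's body presses on something with over 40 N, if the wrist force passes 120 N, or if a joint passes its speed limit or range.

## Robot

A 6-joint arm with a two-finger parallel gripper is mounted at the origin on the work surface. World frame = base frame: x ahead of the robot, y to its left, z up, the work surface at z = 0. Lengths are in m, angles in rad, forces in N, time in s.
With the tool pointing down it reaches from about 0.35 to 0.875 m from the base axis. Payload 15.5 kg.
Tool frame: the origin (TCP) lies midway between the tips of the shut fingers; the grasp point (between the pads) lies 19 mm behind it; z points along the fingers, y is the line along which they close (so a half turn about z gives the same grasp; the last joint's range is limited). The gripper opens to 85 mm and grips with 20 to 120 N. Pads are 22 mm wide; open, the fingers measure 114 mm over their backs; the gripper's body (76 mm by 85 mm) begins 54 mm behind the grasp point. The pads swing forward as they close: fully open they stand 13 mm farther back than shut.
Start: joints at [-1.27, 0.494, 1.345, -0, 1.302, -0.096], TCP at [0.241, -0.577, 0.231] pointing down, gripper open.
Joint ranges: [-2.91, 2.91], [-0.82, 2.16], [0.22, 2.67], [-1.22, 4.37], [0.12, 2.79], [-3.08, 3.08]. Speed limits (rad/s): [1.89, 1.89, 2.57, 3.01, 3.01, 3.01].

## Interface

Orientations are given as a unit quaternion [w, x, y, z].
In Python, from rig import read_state, optics, bot gives the robot as it stands. The module is installed in compiled form; this text tells all that it offers.
- The arm moves only by the tool arm_command, never from a script. Its argument "commands" is a list of rows, each a list of 6 numbers: the shift along the tool's x, y, z in cm, then the turn, a rotation vector about the tool's x, y, z in degrees. In form: [[tx, ty, tz, wx, wy, wz], ...]. A call has 1 to 20 rows; each row shifts and turns the commanded pose from where the row before left it, along the tool's axes as they then stand; what a row does not reach is not made up. A row lasts 1/10 s, in which the tool goes at most 50 mm and 8.59 degrees, less where a joint would pass 70% of its speed; a pose out of reach is approached as far as the arm can. A call is refused whole if a number of a shift passes 5 or a number of a turn 8.59, either way. A call with a gripper value outside its range is refused whole. "fingers" is the finger opening in cm, from 0 to 8.54, set as the call begins (left out, the last holds). The fingers move at their own pace and stop on an object; "newtons" is the grip in N (left out, the last holds). Time passes only in rows, so rows that do not move let the fingers close. It gives the time, the measured TCP pose, the force, the opening and the grip force at its end, in the units of the state.
- read_state(): the state, without advancing time (a new reading comes with each control period).
- optics.snapshot(name): name is "scene" or "top" or "wrist"; returns the picture (400x640x3 uint8, red, green, blue); there is no depth.
- optics.get_calibration(name): a dict with "K" (3x3 intrinsics, pixels), "rvec" (rotation vector, rad) and "tvec" (3), from world to camera coordinates, as OpenCV has them; the wrist camera has in their place "T_tool_cam" (4x4, takes a point from camera to tool coordinates, whose origin is the TCP and whose axes are the flange's). Camera axes: x right, y down, z forward; pixel columns grow to the right and rows downward; lengths in m; the calibration is good to about 2 mm. A picture is of the moment at which its call begins: read the wrist's pose just before it. get_calibration takes no time and is no camera call.
- bot.sign_off(): hands the job in; it is judged then, once.
The state is a dict: "clock": time; "joint_pos": joint angles; "qvel": joint speeds; "tau": joint torques, N m; "ee_pos": TCP position; "tool_rot": TCP orientation; "force": force on the tool from outside, world axes, zero at the start; "moment": the same for the moment, N m; "width": opening from 0.0 (shut) to 1.0 (fully open); "finger_force": force on a finger pad.
Only numpy, scipy, OpenCV 4.12 (cv2) and the standard library are available. Lean on these libraries where they do the work, as an engineer would, in place of code of your own. Each camera call takes 0.05 s, during which the arm holds its last target. There are 200 camera calls.

## Working session

There is one attempt and no reset: what is moved stays moved. The work goes in short steps, Python scripts to look and compute and a tool call to move; the robot and the scene stay as the last step left them, time stands still between calls to the robot, and variables do not carry over. Pictures are saved under pics/ and viewed, at most 10 in all, crops included, and the job is handed in when it is done.

Besides the shell and the picture viewer there is one more tool, called after "Call:" in YAML: its name, and indented under it one key for each argument. arm_command: Moves the arm, as the interface text tells. Its arguments: {"type":"object","properties":{"commands":{"type":"array"},"fingers":{"type":"number"},"newtons":{"type":"number"}},"required":["commands"]}

```bash
mkdir -p pics; python3 - <<'E'
from rig import read_state, optics
import cv2,numpy as np
s=read_state();print(s)
for n in("scene","top"):
    cv2.imwrite(f"pics/{n}0.png",optics.snapshot(n)[:,:,::-1])
    c=optics.get_calibration(n);R=cv2.Rodrigues(c['rvec'])[0];print(n,c['K'].tolist(),(-R.T@c['tvec']),R.round(2).tolist())
print(optics.get_calibration("wrist"))
E
```

```text
{'clock': 0.0, 'joint_pos': array([-1.27052334e+00,  4.94184397e-01,  1.34610529e+00,  7.02638298e-06,
        1.30246485e+00, -9.54857697e-02]), 'qvel': array([-0.00011941,  0.00123502,  0.00136142,  0.00108067, -0.00067396,
       -0.00047885]), 'tau': array([-4.84444536e-03, -8.82175684e+01, -3.83863342e+01, -5.80251981e-04,
        1.02022578e-02,  1.74590139e-05]), 'ee_pos': array([ 0.24085684, -0.57636436,  0.23070824]), 'tool_rot': array([-5.78244387e-04,  9.80485695e-01,  1.96589586e-01, -5.60115615e-05]), 'force': array([ 0.46633187, -0.07229335, -0.16629638]), 'moment': array([-0.03636285, -0.01762617,  0.0029626 ]), 'finger_force': 0.0, 'width': 1.00103224117842}
scene [[371.9884017520138, 0.0, 312.69602843731496], [0.0, 371.9884017520138, 204.43953879564194], [0.0, 0.0, 1.0]] [1.0199896  0.01698672 0.88418263] [[-0.03, 1.0, -0.01], [0.86, 0.02, -0.5], [-0.5, -0.02, -0.86]]
top [[470.891394258212, 0.0, 322.83189154817154], [0.0, 470.891394258212, 203.39912952079374], [0.0, 0.0, 1.0]] [ 0.40550926 -0.02053247  1.4683643 ] [[-0.01, -1.0, -0.0], [-1.0, 0.01, -0.08], [0.08, 0.0, -1.0]]
{'K': array([[333.03890812,   0.        , 321.02736167],
       [  0.        , 333.03890812, 197.86664847],
       [  0.        ,   0.        ,   1.        ]]), 'T_tool_cam': array([[ 4.64191089e-04, -9.58963024e-01, -2.83530781e-01,
         7.28058305e-02],
       [ 9.99999383e-01,  1.59063116e-04,  1.09919337e-03,
         9.10600997e-04],
       [-1.00898651e-03, -2.83531117e-01,  9.58962506e-01,
        -1.42610132e-01],
       [ 0.00000000e+00,  0.00000000e+00,  0.00000000e+00,
         1.00000000e+00]])}
```

View pics/top0.png

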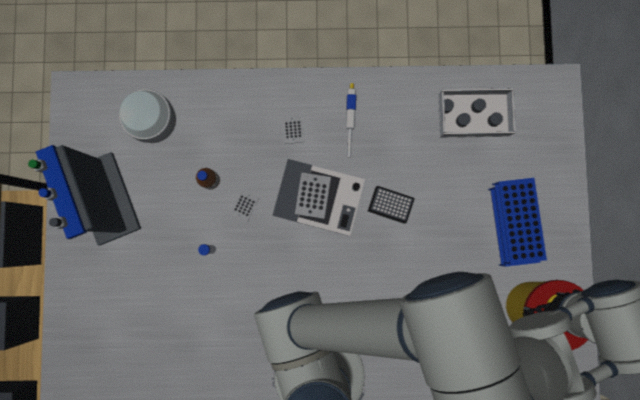

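View pics/scene0.png

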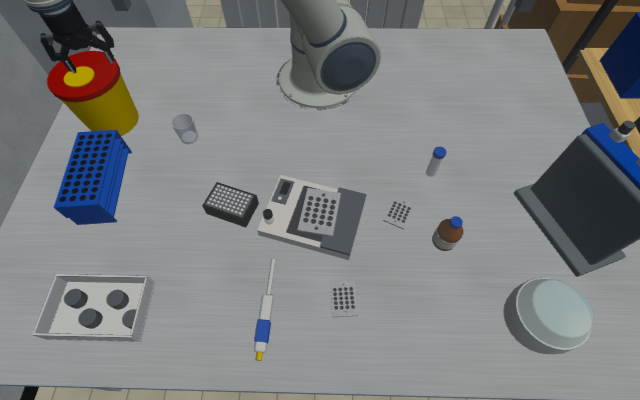

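The top view shows the base around pixel (319,197), with its shelf on the left (+y world). The plate is at about (312,195) and the vial at (356,187). The tip box is at (391,204), right of the base. I'll cast rough rays, then move the wrist camera over the base.

```bash
cat > h.py <<'E'
from rig import read_state, optics
import cv2,numpy as np
from scipy.spatial.transform import Rotation as Ro
def toolpose():
    s=read_state();q=s['tool_rot'];return np.array(s['ee_pos']),Ro.from_quat([q[1],q[2],q[3],q[0]]).as_matrix()
def cam(n,tp=None):
    c=optics.get_calibration(n)
    if n=='wrist':
        p,R=tp or toolpose();T=c['T_tool_cam'];return c['K'],R@T[:3,:3],p+R@T[:3,3]
    R=cv2.Rodrigues(c['rvec'])[0];return c['K'],R.T,-R.T@c['tvec'].ravel()
def ray(C,px,z):
    K,R,o=C;px=np.atleast_2d(np.array(px,float));d=(R@np.linalg.inv(K)@np.c_[px,np.ones(len(px))].T).T
    return o+d*((z-o[2])/d[:,2])[:,None]
def proj(C,P):
    K,R,o=C;q=(K@R.T@(np.atleast_2d(P)-o).T).T;return q[:,:2]/q[:,2:]
E
python3 - <<'E'
from h import *
C=cam('top')
print(ray(C,[[289,160],[365,177],[351,236],[274,217],[312,195]],.04).round(3))
p,R=toolpose();print(p,R.round(3))
E
```

```text
[[ 0.657  0.082  0.04 ]
 [ 0.601 -0.15   0.04 ]
 [ 0.422 -0.104  0.04 ]
 [ 0.482  0.129  0.04 ]
 [ 0.548  0.013  0.04 ]]
[ 0.24086702 -0.57638459  0.2307785 ] [[ 0.923  0.385 -0.   ]
 [ 0.385 -0.923  0.001]
 [ 0.    -0.001 -1.   ]]
```

Call:
arm_command:
  commands:
    - [2.6, -2.2, 0, 0, 0, 0]
    - [2.6, -2.2, 0, 0, 0, 0]
    - [2.6, -2.2, 0, 0, 0, 0]
    - [2.6, -2.2, 0, 0, 0, 0]
    - [2.6, -2.2, 0, 0, 0, 0]
    - [2.6, -2.2, 0, 0, 0, 0]
    - [2.6, -2.2, 0, 0, 0, 0]
    - [2.6, -2.2, 0, 0, 0, 0]
    - [2.6, -2.2, 0, 0, 0, 0]
    - [2.6, -2.2, 0, 0, 0, 0]
    - [2.6, -2.2, 0, 0, 0, 0]
    - [2.6, -2.2, 0, 0, 0, 0]
    - [2.6, -2.2, 0, 0, 0, 0]
    - [2.6, -2.2, 0, 0, 0, 0]
    - [2.6, -2.2, 0, 0, 0, 0]
    - [2.6, -2.2, 0, 0, 0, 0]
    - [2.6, -2.2, 0, 0, 0, 0]
    - [2.6, -2.2, 0, 0, 0, 0]
    - [2.6, -2.2, 0, 0, 0, 0]
    - [2.6, -2.2, 0, 0, 0, 0]

```text
clock: 2.1
ee_pos: [0.5514, 0.0312, 0.2311]
tool_rot: [-0.0, 0.98, 0.197, -0.0]
force: [-0.0, -0.4, 0.0]
width: 1.001
finger_force: 0.0
```

Call:
arm_command:
  commands:
    - [0, 0, 0, 0, 0, -7.7]
    - [0, 0, 0, 0, 0, -7.7]
    - [0, 0, 0, 0, 0, -7.7]
    - [0, 0, 0, 0, 0, -7.7]
    - [0, 0, 0, 0, 0, -7.7]
    - [0, 0, 0, 0, 0, -7.7]
    - [0, 0, 0, 0, 0, -7.7]
    - [0, 0, 0, 0, 0, 0]
    - [0, 0, 0, 0, 0, 0]
    - [0, 0, 0, 0, 0, 0]

```text
clock: 3.1
ee_pos: [0.5511, 0.0298, 0.2312]
tool_rot: [-0.0, 0.786, 0.618, -0.0]
force: [-0.0, 0.0, -0.4]
width: 0.997
finger_force: 0.0
```

```bash
python3 - <<'E'
from h import *
tp=toolpose();print(tp[0],tp[1].round(3))
im=optics.snapshot('wrist');np.savez('w1.npz',im=im,p=tp[0],R=tp[1])
cv2.imwrite('pics/w1.png',cv2.resize(im[:,:,::-1],(800,500)))
E
```

```text
[0.5510537  0.02979372 0.23119302] [[ 0.235  0.972 -0.   ]
 [ 0.972 -0.235  0.   ]
 [-0.    -0.    -1.   ]]
```

View pics/w1.png

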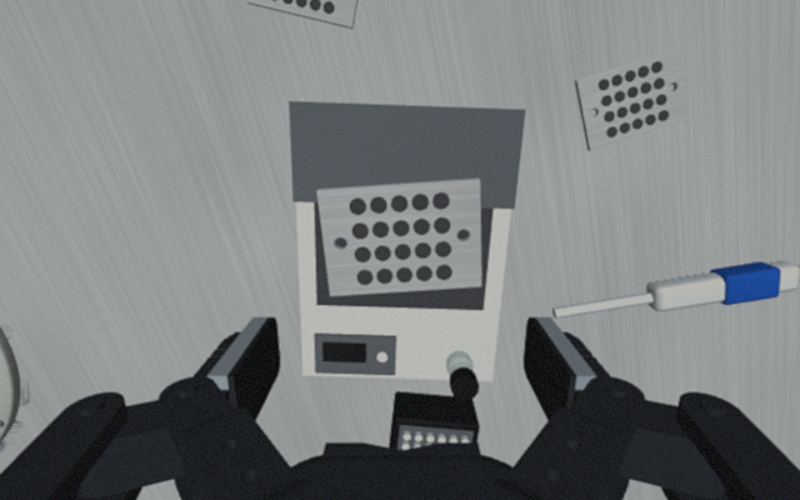

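The wrist view (800-px scale) shows the shelf corners at (290,102), (524,110), (516,209) and (294,202). The plate corners are at (317,189), (479,179), (482,287) and (331,296), and its holes at (341,243) and (463,235). Next I refine these edges by line fitting.

```bash
cat >> h.py <<'E'
def edge(g,a,b,w=5):
    a=np.array(a,float);b=np.array(b,float);d=(b-a)/np.linalg.norm(b-a);n=np.array([-d[1],d[0]])
    t=np.linspace(.12,.88,40);o=np.arange(-w,w+.01,.25)
    P=(a+(b-a)*t[:,None])[:,None]+n*o[:,None]
    v=cv2.remap(g,P[...,0].astype(np.float32),P[...,1].astype(np.float32),cv2.INTER_LINEAR)
    gr=abs(np.gradient(cv2.GaussianBlur(v,(9,5),0),axis=1))[:,2:-2]
    Q=P[np.arange(40),gr.argmax(1)+2].astype(np.float32)
    l=cv2.fitLine(Q,cv2.DIST_HUBER,0,.5,.01).ravel();return l
def isect(l,m):
    A=np.c_[l[:2],-m[:2]];s=np.linalg.solve(A,m[2:]-l[2:]);return l[2:]+l[:2]*s[0]
def quad(g,c,w=5):
    L=[edge(g,c[i],c[(i+1)%4],w) for i in range(4)];return np.array([isect(L[i-1],L[i]) for i in range(4)])
def fit2d(model,pts):
    # rigid 2D: pts=R model+t
    mm=model.mean(0);pm=pts.mean(0);A=model-mm;B=pts-pm
    th=np.arctan2((A[:,0]*B[:,1]-A[:,1]*B[:,0]).sum(),(A*B).sum());c,s=np.cos(th),np.sin(th);R=np.array([[c,-s],[s,c]])
    t=pm-R@mm;return th,R,t,np.linalg.norm(model@R.T+t-pts,axis=1)
def hole(g,p,r=7):
    x,y=int(round(p[0])),int(round(p[1]));c=g[y-r:y+r+1,x-r:x+r+1];w=np.clip(np.median(c)*.85-c,0,None)
    Y,X=np.mgrid[-r:r+1,-r:r+1];return np.array([x+(w*X).sum()/w.sum(),y+(w*Y).sum()/w.sum()])
PL=np.array([[-64,45],[64,45],[64,-45],[-64,-45]])/1e3
SH=np.array([[-90,125],[90,125],[90,48],[-90,48]])/1e3
def rel(base,pl):
    th,R,t=base;return (R.T@(pl[2]-t))*1e3,pl[0]-th
E
cat > m1.py <<'E'
from h import *
d=np.load('w1.npz');g=cv2.cvtColor(d['im'],cv2.COLOR_RGB2GRAY).astype(np.float32);C=cam('wrist',(d['p'],d['R']))
s=.8
L=[edge(g,np.array(a)*s,np.array(b)*s,4) for a,b in [((290,102),(524,110)),((524,110),(516,209)),((294,202),(290,102))]]
c=np.array([isect(L[2],L[0]),isect(L[0],L[1])]);fl=edge(g,np.array((294,202))*s,np.array((314,203))*s,4);fr=edge(g,np.array((490,208))*s,np.array((516,209))*s,4)
c=np.vstack([c,isect(L[1],fr),isect(fl,L[2])])
S=ray(C,c,.04)[:,:2];b=fit2d(SH,S);print('base',b[0],b[2],(b[3]*1e3).round(1))
q=quad(g,np.array([(317,189),(479,179),(482,287),(331,296)])*s)
P=ray(C,q,.048)[:,:2];p=fit2d(PL,P);print('plate',p[0],p[2],(p[3]*1e3).round(1))
h=np.array([hole(g,np.array(x)*s) for x in((341,243),(463,235))]);H=ray(C,h,.048)[:,:2];ph=fit2d(np.array([[-.05,0],[.05,0]]),H);print('holes',ph[0],ph[2],ph[3]*1e3)
for x in(p,ph):print('rel',rel(b[:3],x))
print(c.round(1).tolist(),q.round(1).tolist(),h.round(1).tolist())
f=ray(C,np.array([(303,375),(492,380)])*s,.03)[:,:2];print('floor corners in base',(f-b[2])@b[1]*1e3)
E
python3 m1.py
```

```text
base -0.271374845162448 [ 0.5431744 -0.0084721] [0.2 0.3 0.2 0.4]
plate -0.16879243545164035 [0.54809078 0.01200081] [0.5 0.6 0.4 0.4]
holes -0.1687651110511287 [0.54830217 0.01284995] [0.2406974 0.2406974]
rel (array([-0.75143477, 21.04153603]), np.float64(0.10258240971080762))
rel (array([-0.77540057, 21.91626603]), np.float64(0.10260973411131927))
[[230.6999969482422, 80.4000015258789], [419.8999938964844, 87.30000305175781], [411.1000061035156, 166.60000610351562], [234.10000610351562, 160.5]] [[252.39999389648438, 151.1999969482422], [383.8999938964844, 142.10000610351562], [385.0, 229.10000610351562], [263.5, 236.8000030517578]] [[272.3, 193.8], [370.2, 187.4]]
floor corners in base [[ -89.14703275 -120.37538695]
 [  90.3260707  -119.64503376]]
```

The fit is consistent: relative to the base, the plate is at x −0.8 mm, y +21 mm, turned +0.103 rad. I'll align the open fingers with the base's x axis and come down on the shelf behind the plate. The two fingertips then make a two-point push.

Call:
arm_command:
  commands:
    - [0, 0, 0, 0, 0, 1.96]
    - [2, 0.1, 0, 0, 0, 0]
    - [2, 0.1, 0, 0, 0, 0]
    - [1.9, 0, 0, 0, 0, 0]
    - [0, 0, 2, 0, 0, 0]
    - [0, 0, 2, 0, 0, 0]
    - [0, 0, 2, 0, 0, 0]
    - [0, 0, 2, 0, 0, 0]
    - [0, 0, 2, 0, 0, 0]
    - [0, 0, 2, 0, 0, 0]
    - [0, 0, 2, 0, 0, 0]
    - [0, 0, 2, 0, 0, 0]
    - [0, 0, 1.5, 0, 0, 0]
    - [0, 0, 1, 0, 0, 0]
    - [0, 0, 0.6, 0, 0, 0]
    - [0, 0, 0.4, 0, 0, 0]
    - [0, 0, 0, 0, 0, 0]
    - [0, 0, 0, 0, 0, 0]

```text
clock: 4.95
ee_pos: [0.569, 0.0862, 0.0368]
tool_rot: [0.0, 0.795, 0.606, 0.0]
force: [-0.3, -0.5, -0.3]
width: 0.999
finger_force: 0.0
```

```bash
python3 - <<'E'
from h import *
tp=toolpose();th=-.27137;t=np.array([.54317,-.00847]);R=np.array([[np.cos(th),-np.sin(th)],[np.sin(th),np.cos(th)]])
print(tp[0],R.T@(tp[0][:2]-t)*1e3,tp[1].round(4)[:2],R.round(4),read_state()['force'])
cv2.imwrite('pics/w2.png',optics.snapshot('wrist')[:,:,::-1])
E
```

```text
[0.56902074 0.0861644  0.03675772] [-0.46217318 98.10054748] [[ 2.655e-01  9.641e-01  7.000e-04]
 [ 9.641e-01 -2.655e-01  0.000e+00]] [[ 0.9634  0.2681]
 [-0.2681  0.9634]] [-0.34600821 -0.46180898 -0.33998802]
```

View pics/w2.png

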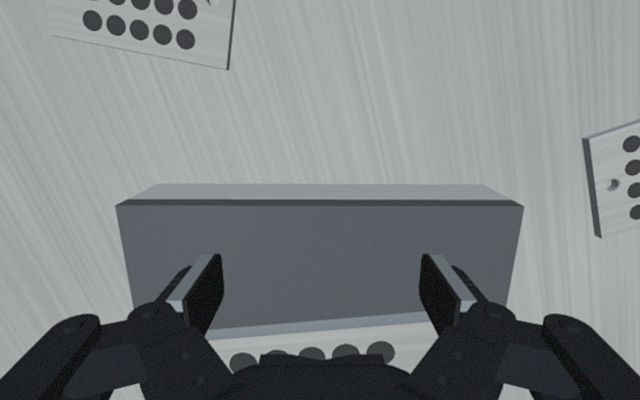

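The open fingertips are above the shelf at pixels (200,290) and (445,290), behind the plate's rear edge near row 330. Now I lower them to plate-edge height and push the first part.

Call:
arm_command:
  commands:
    - [0, 0, 0.3, 0, 0, 0]
    - [0, 0, 0.2, 0, 0, 0]
    - [0, 0, 0.15, 0, 0, 0]
    - [0, 0, 0, 0, 0, 0]
    - [0, 0, 0, 0, 0, 0]

```text
clock: 5.5
ee_pos: [0.5687, 0.0861, 0.0297]
tool_rot: [-0.0, 0.795, 0.606, -0.0]
force: [0.2, 0.6, -0.9]
width: 1.0
finger_force: 0.0
```

Call:
arm_command:
  commands:
    - [-0.3, 0, 0, 0, 0, 0]
    - [-0.3, 0, 0, 0, 0, 0]
    - [-0.3, 0, 0, 0, 0, 0]
    - [-0.3, 0, 0, 0, 0, 0]
    - [-0.2, 0, 0, 0, 0, 0]
    - [-0.2, 0, 0, 0, 0, 0]
    - [-0.2, 0, 0, 0, 0, 0]
    - [-0.2, 0, 0, 0, 0, 0]
    - [-0.2, 0, 0, 0, 0, 0]
    - [-0.2, 0, 0, 0, 0, 0]
    - [-0.2, 0, 0, 0, 0, 0]
    - [-0.2, 0, 0, 0, 0, 0]
    - [0, 0, 0, 0, 0, 0]

```text
clock: 6.8
ee_pos: [0.5611, 0.0589, 0.0298]
tool_rot: [-0.0, 0.795, 0.606, -0.0]
force: [-0.4, 0.0, 0.7]
width: 0.999
finger_force: 0.0
```

Call:
arm_command:
  commands:
    - [0.4, 0, 0, 0, 0, 0]
    - [0, 0, -2, 0, 0, 0]
    - [0, 0, -2, 0, 0, 0]
    - [0, 0, -2, 0, 0, 0]
    - [0, 0, -2, 0, 0, 0]
    - [-1, 0, -2, 0, 0, 0]
    - [-1, 0, -2, 0, 0, 0]
    - [-1, 0, -2, 0, 0, 0]
    - [0, 0, -2, 0, 0, 0]
    - [0, 0, -2, 0, 0, 0]
    - [0, 0, -2, 0, 0, 0]
    - [0, 0, 0, 0, 0, 0]
    - [0, 0, 0, 0, 0, 0]
    - [0, 0, 0, 0, 0, 0]

```text
clock: 8.2
ee_pos: [0.5539, 0.0342, 0.2289]
tool_rot: [-0.0, 0.795, 0.606, -0.001]
force: [0.2, -0.9, 0.5]
width: 1.004
finger_force: 0.0
```

```bash
python3 - <<'E'
from h import *
tp=toolpose();print(tp[0],tp[1].round(3)[:2])
im=optics.snapshot('wrist');np.savez('w2.npz',im=im,p=tp[0],R=tp[1])
cv2.imwrite('pics/w3.png',im[:,:,::-1])
E
```

```text
[0.55386336 0.03418397 0.22892428] [[ 0.265  0.964 -0.001]
 [ 0.964 -0.265 -0.   ]]
```

View pics/w3.png

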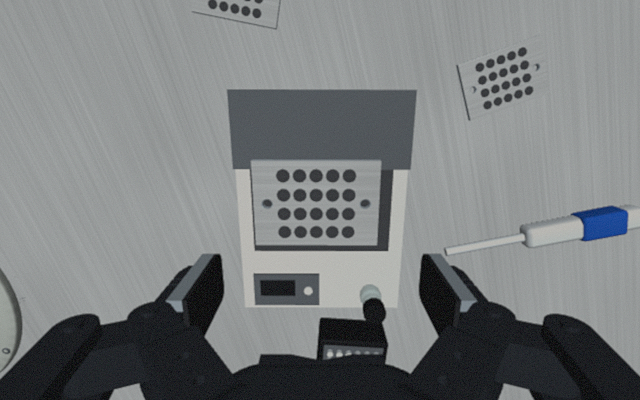

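The plate now looks square to the base. Its corners are at (252,160), (381,159), (379,246) and (255,246), with holes at (267,204) and (366,203). The shelf corners are at (228,90), (417,90), (408,169) and (233,168).

```bash
cat > m2.py <<'E'
from h import *
def measure(f,sh,pl,ho,zp=.048):
    d=np.load(f);g=cv2.cvtColor(d['im'],cv2.COLOR_RGB2GRAY).astype(np.float32);C=cam('wrist',(d['p'],d['R']))
    A=np.array(sh,float)
    L=[edge(g,A[0],A[1],4),edge(g,A[1],A[2],4),edge(g,A[3],A[0],4),edge(g,A[3],A[3]+(17,0),4),edge(g,A[2]-(22,0),A[2],4)]
    c=np.array([isect(L[2],L[0]),isect(L[0],L[1]),isect(L[1],L[4]),isect(L[3],L[2])])
    b=fit2d(SH,ray(C,c,.04)[:,:2]);print('base',b[0],b[2],(b[3]*1e3).round(1))
    q=quad(g,pl,4);p=fit2d(PL,ray(C,q,zp)[:,:2]);h=np.array([hole(g,x) for x in ho]);ph=fit2d(np.array([[-.05,0],[.05,0]]),ray(C,h,zp)[:,:2])
    print('res',(p[3]*1e3).round(1),ph[3]*1e3)
    for x in(p,ph):print('rel',rel(b[:3],x))
    print('tcp in base',(d['p'][:2]-b[2])@b[1]*1e3,'tool yaw-basey',np.arctan2(d['R'][1,0],d['R'][0,0])-np.pi/2-b[0])
E
python3 -c "
from m2 import *
measure('w2.npz',[(228,90),(417,90),(408,170),(233,168)],[(252,160),(381,159),(379,246),(255,246)],[(267,204),(366,203)])"
```

```text
base -0.27172461524364344 [ 0.54317685 -0.00860631] [0.2 0.2 0.2 0.2]
res [1.1 1.2 1.2 1.1] [0.25407179 0.25407179]
rel (array([-6.09870776, 13.59956191]), np.float64(0.0026462419528622827))
rel (array([-5.38194617, 14.47673348]), np.float64(0.003211327683523779))
tcp in base [-1.19020488 44.08847008] tool yaw-basey 0.003304991672302693
```

The yaw is now about 0, but the rotation shifted the plate to x ≈ −5.5 mm. I'll push its left end +x with the fingers shut, at the height of its centre.

Call:
arm_command:
  commands:
    - [0, -2, 0, 0, 0, 0]
    - [0, -2, 0, 0, 0, 0]
    - [-1, -2, 0, 0, 0, 0]
    - [-1, -2, 0, 0, 0, 0]
    - [-1, -1.4, 0, 0, 0, 0]
    - [0, 0, 2, 0, 0, 0]
    - [0, 0, 2, 0, 0, 0]
    - [0, 0, 2, 0, 0, 0]
    - [0, 0, 2, 0, 0, 0]
    - [0, 0, 2, 0, 0, 0]
    - [0, 0, 2, 0, 0, 0]
    - [0, 0, 2, 0, 0, 0]
    - [0, 0, 2, 0, 0, 0]
    - [0, 0, 1.2, 0, 0, 0]
    - [0, 0, 0.8, 0, 0, 0]
    - [0, 0, 0.5, 0, 0, 0]
    - [0, 0, 0, 0, 0, 0]
    - [0, 0, 0, 0, 0, 0]
  fingers: 0

```text
clock: 10.05
ee_pos: [0.456, 0.0301, 0.0451]
tool_rot: [0.0, 0.795, 0.606, 0.0]
force: [0.2, -0.4, 0.6]
width: -0.005
finger_force: 0.0
```

```bash
python3 - <<'E'
from h import *
tp=toolpose();th=-.2715;t=np.array([.54317,-.00853]);R=np.array([[np.cos(th),-np.sin(th)],[np.sin(th),np.cos(th)]])
print(tp[0],R.T@(tp[0][:2]-t)*1e3,read_state()['width'])
cv2.imwrite('pics/w4.png',optics.snapshot('wrist')[:,:,::-1])
E
```

```text
[0.45595855 0.03007398 0.04506167] [-94.36955844  13.80181756] -0.004968402912100656
```

View pics/w4.png

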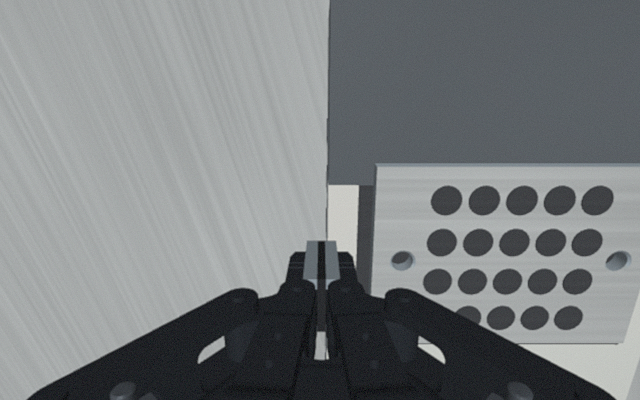

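Fingers are shut beside the plate, with tips around (322,260). The plate's left edge is near column 374 and its holes at (402,261) and (618,261). I'll push in steps and track the holes.

Call:
arm_command:
  commands:
    - [0, 0.4, 0.2, 0, 0, 0]
    - [0, 0.3, 0, 0, 0, 0]
    - [0, 0.3, 0, 0, 0, 0]
    - [0, 0.3, 0, 0, 0, 0]
    - [0, 0.2, 0, 0, 0, 0]
    - [0, 0.1, 0, 0, 0, 0]
    - [0, 0, 0, 0, 0, 0]
    - [0, 0, 0, 0, 0, 0]

```text
clock: 10.9
ee_pos: [0.4711, 0.0258, 0.0428]
tool_rot: [-0.0, 0.795, 0.606, -0.0]
force: [-0.0, -0.3, -0.4]
width: 0.004
finger_force: 0.0
```

```bash
cat > trk.py <<'E'
from h import *
import sys
th=-.2715;t=np.array([.54317,-.00853]);R=np.array([[np.cos(th),-np.sin(th)],[np.sin(th),np.cos(th)]])
tp=toolpose();im=optics.snapshot('wrist');g=cv2.cvtColor(im,cv2.COLOR_RGB2GRAY).astype(np.float32);C=cam('wrist',tp)
print('tcp',R.T@(tp[0][:2]-t)*1e3,tp[0][2],read_state()['force'])
# wells: dark circles -> plate pose by the grid's mean
m=((g<75)).astype(np.uint8);cs,_=cv2.findContours(m,cv2.RETR_LIST,cv2.CHAIN_APPROX_NONE)
W=[]
for c in cs:
    a=cv2.contourArea(c)
    if a<60 or a>1500 or len(c)<5: continue
    (x,y),(e1,e2),_=cv2.fitEllipse(c)
    if min(e1,e2)/max(e1,e2)>.75 and abs(np.pi*e1*e2/4/a-1)<.15 :
        W.append((x,y))
P=(ray(C,W,.048)[:,:2]-t)@R*1e3 if W else np.zeros((0,2))
P=P[(abs(P[:,0])<80)&(abs(P[:,1])<75)]
print(len(P));print(P[np.lexsort((P[:,0].round(-1),-P[:,1].round(-1)))].round(1).tolist())
cv2.imwrite('pics/t.png',im[:,:,::-1])
E
python3 trk.py
```

```text
tcp [-78.68361974  13.77948922] 0.0427528271140879 [-0.26303886 -1.33834127  0.97267357]
16
[[-38.4, 43.3], [-21.9, 43.3], [-5.4, 43.4], [11.2, 43.5], [27.7, 43.5], [-38.4, 23.2], [-21.8, 23.3], [-5.3, 23.4], [11.2, 23.4], [27.8, 23.5], [-21.8, 3.3], [-5.3, 3.3], [11.3, 3.4], [27.8, 3.5], [11.4, -16.6], [27.8, -16.6]]
```

The wells make a precise grid tracker: plate at (−5.3, 13.4) mm, yaw 0.003, not yet touched. I'll continue the push.

Call:
arm_command:
  commands:
    - [0, 0.15, 0, 0, 0, 0]
    - [0, 0.15, 0, 0, 0, 0]
    - [0, 0.15, 0, 0, 0, 0]
    - [0, 0.15, 0, 0, 0, 0]
    - [0, 0, 0, 0, 0, 0]
    - [0, 0, 0, 0, 0, 0]

```text
clock: 11.55
ee_pos: [0.4771, 0.0242, 0.0428]
tool_rot: [0.0, 0.795, 0.606, 0.0]
force: [-1.0, -0.8, -0.0]
width: 0.001
finger_force: 0.6
```

```bash
python3 trk.py
```

```text
tcp [-72.38071901  13.82734196] 0.04278032730025741 [-0.97684751 -0.0639705  -0.05524687]
17
[[-1.2, 45.3], [15.3, 45.8], [31.9, 46.4], [-34.3, 44.2], [-17.7, 44.8], [-0.5, 25.2], [16.0, 25.8], [32.5, 26.4], [-33.6, 24.2], [-17.0, 24.7], [0.1, 5.3], [16.7, 5.8], [33.2, 6.4], [-16.4, 4.7], [17.3, -14.2], [33.8, -13.6], [-70.9, -35.9]]
```

Call:
arm_command:
  commands:
    - [0, 0.1, 0, 0, 0, 0]
    - [0, 0.1, 0, 0, 0, 0]
    - [0, 0, 0, 0, 0, 0]
    - [0, -0.4, 0, 0, 0, 0]
    - [0, -0.8, 0, 0, 0, 0]
    - [0, 0, -2, 0, 0, 0]
    - [0, 0, -2, 0, 0, 0]
    - [0, 0, -2, 0, 0, 0]
    - [1, 1, -2, 0, 0, 0]
    - [2, 2, -2, 0, 0, 0]
    - [2, 2, 0, 0, 0, 0]
    - [2, 2, 0, 0, 0, 0]
    - [1.4, 1.1, 0, 0, 0, 0]
    - [0, 0, 0, 0, 0, 0]
    - [0, 0, 0, 0, 0, 0]
    - [0, 0, 0, 0, 0, 0]

```text
clock: 13.2
ee_pos: [0.5667, 0.0861, 0.1426]
tool_rot: [-0.0, 0.795, 0.606, -0.0]
force: [-0.4, 0.4, -0.3]
width: 0.002
finger_force: 0.0
```

Call:
arm_command:
  commands:
    - [0, 0, 0, 0, 0, 0]
    - [0, 0, 0, 0, 0, 0]
    - [0, 0, 0, 0, 0, 0]
    - [0, 0, 0, 0, 0, 0]
    - [0, 0, 0, 0, 0, 0]
    - [0, 0, 0, 0, 0, 0]
    - [0, 0, 0, 0, 0, 0]
    - [0, 0, 0, 0, 0, 0]
  fingers: 8.54

```text
clock: 14.0
ee_pos: [0.5677, 0.0864, 0.1428]
tool_rot: [-0.0, 0.795, 0.606, -0.0]
force: [-0.2, -0.1, 0.4]
width: 0.996
finger_force: 0.0
```

```bash
python3 trk.py; python3 -c "
from h import *;print(read_state()['width'])"
```

```text
tcp [-1.81901901 98.06858383] 0.14275088780549794 [-0.00152734 -0.29304624 -0.38644085]
20
[[0.5, 45.4], [17.0, 46.1], [33.6, 46.7], [-32.7, 44.2], [-16.0, 44.7], [1.3, 25.5], [17.7, 26.0], [34.3, 26.8], [-31.8, 24.0], [-15.3, 24.7], [2.1, 5.5], [18.7, 6.0], [35.1, 6.8], [-30.8, 4.0], [-14.4, 4.9], [2.8, -14.5], [19.3, -13.9], [35.9, -13.2], [-30.1, -15.9], [-13.6, -15.1]]
1.0001037174124554
```

Call:
arm_command:
  commands:
    - [0, 0.1, 2, 0, 0, 0.2]
    - [0, 0, 2, 0, 0, 0]
    - [0, 0, 2, 0, 0, 0]
    - [0, 0, 2, 0, 0, 0]
    - [0, 0, 1.5, 0, 0, 0]
    - [0, 0, 1, 0, 0, 0]
    - [0, 0, 0.5, 0, 0, 0]
    - [0, 0, 0.3, 0, 0, 0]
    - [0, 0, 0, 0, 0, 0]
    - [-0.6, 0, 0, 0, 0, 0]
    - [-0.6, 0, 0, 0, 0, 0]
    - [-0.6, 0, 0, 0, 0, 0]
    - [-0.2, 0, 0, 0, 0, 0]
    - [-0.2, 0, 0, 0, 0, 0]
    - [-0.2, 0, 0, 0, 0, 0]
    - [-0.2, 0, 0, 0, 0, 0]
    - [-0.2, 0, 0, 0, 0, 0]
    - [-0.2, 0, 0, 0, 0, 0]
    - [-0.2, 0, 0, 0, 0, 0]
    - [-0.2, 0, 0, 0, 0, 0]

```text
clock: 16.05
ee_pos: [0.5596, 0.0533, 0.0298]
tool_rot: [-0.0, 0.796, 0.605, 0.0]
force: [0.9, 1.9, 0.7]
width: 0.999
finger_force: 1.4
```

Call:
arm_command:
  commands:
    - [0, 0, 0, 0, 0, 0]
    - [0.4, 0, 0, 0, 0, 0]
    - [0, 0, -2, 0, 0, 0]
    - [0, 0, -2, 0, 0, 0]
    - [0.6, 0, -2, 0, 0, 0]
    - [0.6, 0, -2, 0, 0, 0]
    - [0.6, 0, -2, 0, 0, 0]
    - [0.6, 0, -1.3, 0, 0, 0]
    - [0.6, 0, 0, 0, 0, 0]
    - [0, 0, 0, 0, 0, 0]
    - [0, 0, 0, 0, 0, 0]
    - [0, 0, 0, 0, 0, 0]

```text
clock: 17.25
ee_pos: [0.5681, 0.0859, 0.1419]
tool_rot: [-0.0, 0.796, 0.605, -0.001]
force: [0.5, -0.2, -0.3]
width: 1.002
finger_force: 0.0
```

```bash
python3 trk.py
```

```text
tcp [-1.27418862 97.70661962] 0.14185584803149442 [ 0.24184138 -0.14562231  0.19473738]
20
[[-33.3, 37.1], [-16.8, 37.0], [-0.1, 37.1], [16.5, 37.2], [32.8, 37.1], [-33.2, 17.2], [-16.6, 17.2], [-0.1, 17.2], [16.3, 17.2], [32.9, 17.1], [-33.2, -2.9], [-16.6, -2.8], [-0.1, -2.8], [16.4, -2.7], [32.8, -2.8], [-33.2, -22.9], [-16.7, -22.9], [-0.2, -22.8], [16.3, -22.8], [32.8, -22.7]]
```

The plate is at x −0.15, y 7.15, yaw 0. One final straight push of 7 mm is left.

Call:
arm_command:
  commands:
    - [0, 0, 2, 0, 0, 0]
    - [0, 0, 2, 0, 0, 0]
    - [0, 0, 2, 0, 0, 0]
    - [0, 0, 2, 0, 0, 0]
    - [-0.5, 0, 1.5, 0, 0, 0]
    - [-0.5, 0, 1, 0, 0, 0]
    - [-0.5, 0, 0.5, 0, 0, 0]
    - [-0.5, 0, 0.2, 0, 0, 0]
    - [-0.5, 0, 0, 0, 0, 0]
    - [-0.3, 0, 0, 0, 0, 0]
    - [-0.3, 0, 0, 0, 0, 0]
    - [-0.2, 0, 0, 0, 0, 0]
    - [-0.1, 0, 0, 0, 0, 0]
    - [-0.1, 0, 0, 0, 0, 0]
    - [-0.1, 0, 0, 0, 0, 0]
    - [-0.1, 0, 0, 0, 0, 0]
    - [-0.1, 0, 0, 0, 0, 0]
    - [-0.1, 0, 0, 0, 0, 0]
    - [-0.1, 0, 0, 0, 0, 0]
    - [-0.1, 0, 0, 0, 0, 0]

```text
clock: 19.3
ee_pos: [0.5575, 0.0464, 0.0307]
tool_rot: [-0.0, 0.796, 0.605, -0.0]
force: [0.6, 0.2, -0.0]
width: 0.994
finger_force: 0.0
```

Call:
arm_command:
  commands:
    - [0, 0, 0, 0, 0, 0]
    - [0.4, 0, 0, 0, 0, 0]
    - [0, 0, -2, 0, 0, 0]
    - [0, 0, -2, 0, 0, 0]
    - [0.6, 0, -2, 0, 0, 0]
    - [0.6, 0, -2, 0, 0, 0]
    - [0.6, 0, -2, 0, 0, 0]
    - [0.6, 0, -1.3, 0, 0, 0]
    - [0.6, 0, 0, 0, 0, 0]
    - [0, 0, 0, 0, 0, 0]
    - [0, 0, 0, 0, 0, 0]
    - [0, 0, 0, 0, 0, 0]

```text
clock: 20.5
ee_pos: [0.5663, 0.0792, 0.1429]
tool_rot: [-0.0, 0.796, 0.605, -0.001]
force: [-0.0, -0.1, -0.5]
width: 0.995
finger_force: 0.0
```

```bash
python3 trk.py
```

```text
tcp [-1.24004369 90.7185849 ] 0.1428777565011454 [ 0.08397543  0.8711662  -0.09339103]
20
[[-31.6, 34.7], [-15.7, 34.8], [0.1, 34.7], [16.0, 34.7], [31.8, 34.7], [-31.5, 15.4], [-15.8, 15.3], [0.2, 15.3], [16.0, 15.3], [31.9, 15.5], [-31.6, -3.7], [-15.7, -3.8], [0.2, -3.7], [16.0, -3.8], [31.8, -3.9], [-31.7, -22.9], [-15.7, -23.0], [0.1, -22.9], [15.9, -23.0], [31.8, -23.0]]
```

View pics/t.png

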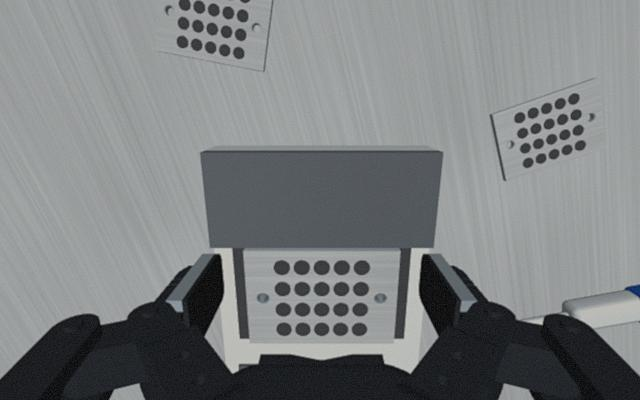

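The plate has dropped behind the shelf edge. The apparent well pitch shrank evenly from 16.5 to 15.9 mm, which is about 10 mm lower and level. One check at z = 38 mm, then hand in.

```bash
sed -i 's/,\.048)/,.038)/' trk.py; python3 trk.py
```

```text
tcp [-1.1500733  90.71701966] 0.1430280973073575 [ 0.696543   -0.2705115   0.61519622]
20
[[-32.9, 29.4], [-16.4, 29.4], [0.1, 29.4], [16.6, 29.4], [33.1, 29.4], [-33.0, 9.2], [-16.4, 9.2], [0.1, 9.2], [16.6, 9.2], [33.2, 9.2], [-33.0, -10.7], [-16.4, -10.8], [0.3, -10.8], [16.7, -10.8], [33.2, -10.8], [-33.0, -30.8], [-16.4, -30.8], [0.1, -30.8], [16.5, -30.8], [33.1, -30.8]]
```

The pitch is back to 16.5 × 20 mm, so the plate is at seated height. It sits at x +0.1, y −0.75 mm, yaw 0.

```bash
python3 -c "
from rig import bot;print(bot.sign_off())"
```

```text
the job is handed in; nothing more can be done
None
```

The plate is seated flat over both pins: the last camera check put it within about 1 mm of centre and square to the base. The bystanders were not re-measured, but no move came near them. I handed the job in at about 21 s; the sign-off gave no verdict.

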